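# Load the pattern plate under the light box clips

### The arm

A 6-joint arm with a two-finger parallel gripper is mounted at the origin on the work surface. World frame = base frame: x ahead of the robot, y to its left, z up, the work surface at z = 0. Lengths are in mm, angles in rad, forces in N, time in s.
With the tool pointing down it reaches from about 275 to 1000 mm from the base axis. Payload 8.4 kg.
Tool frame: the origin (TCP) lies at the very end of the fingers, on their centre line; the grasp point (between the pads) lies 19 mm behind it (r.tcp_to_grasp is the distance from the TCP to the grasp point, in mm); z points along the fingers, y is the line along which they close (so a half turn about z gives the same grasp; the last joint's range is limited). The gripper opens to 85 mm and grips with 20 to 120 N. Pads are 22 mm wide; open, the fingers measure 114 mm over their backs; the gripper's body (76 mm by 85 mm) begins 54 mm behind the grasp point. The pads swing forward as they close: fully open they stand 13 mm farther back than shut.
Start: joints at [1.304, 0.353, 1.633, -0, 1.155, -0.002], TCP at [163.571, 603.218, 231.281] pointing down, gripper open.
Joint ranges: [-2.63, 2.63], [-0.92, 2.1], [0.06, 2.66], [-1.3, 4.44], [0, 2.69], [-3.02, 3.02]. Speed limits (rad/s): [2.22, 2.22, 2.79, 3.14, 3.14, 3.14].

### API

Orientations are given as [roll, pitch, yaw] about the fixed x, y, z axes, in that order (R = Rz(yaw) Ry(pitch) Rx(roll)).
In Python, from rig import r gives the robot as it stands. The module is installed in compiled form; this text tells all that it offers.
- The arm moves only by the tool play_rows, never from a script. Its argument "rows" is a list of rows, each an object with "dp": the shift along the tool's x, y, z in units of 40 mm (1.0 is 40 mm), a list of three; "turn": the turn, a rotation vector about the tool's x, y, z in units of 6 degrees (1.0 is 6 degrees), a list of three; "fingers": the closure, from 0 (fully open) to 1 (shut). In form: [{"dp": [tx, ty, tz], "turn": [wx, wy, wz], "fingers": fingers}, ...]. A call has 1 to 5 rows; each row shifts and turns the commanded pose from where the row before left it, along the tool's axes as they then stand; what a row does not reach is not made up. A row lasts 1/12 s, in which the tool goes at most 41.7 mm and 7.16 degrees, less where a joint would pass 70% of its speed; a pose out of reach is approached as far as the arm can. A call is refused whole if a number of a shift passes 1 or a number of a turn 1, either way. A call with a gripper value outside its range is refused whole. The fingers move at their own pace and stop on an object; "force" is the grip in N (left out, the last holds). Time passes only in rows, so rows that do not move let the fingers close. It gives the time, the measured TCP pose, the force, the opening and the grip force at its end, in the units of the state.
- r.sense(): the state, without advancing time (a new reading comes with each control period).
- r.grab_frame(name): name is "scene" or "top" or "wrist"; returns a dict with "pixels" (400x640x3 uint8, red, green, blue), "fx", "fy", "cx", "cy" (pixels), "dist" ([k1, k2, p1, p2, k3] as OpenCV has them; the pictures are not rectified), "pose" (4x4, takes a point from camera to world coordinates). Camera axes: x right, y down, z forward; pixel columns grow to the right and rows downward; lengths in mm; the calibration is good to about 2 mm. A picture is of the moment at which its call begins. There is no depth.
- r.sign_off(): hands the job in; it is judged then, once.
The state is a dict: "clock": time; "qpos": joint angles; "qvel": joint speeds; "joint_efforts": joint torques, N m; "eef_pos": TCP position; "tcp_rot": TCP orientation; "contact_force": force on the tool from outside, world axes, zero at the start; "wrist_torque": the same for the moment, N m; "opening": opening from 0.0 (shut) to 1.0 (fully open); "grasp_force": force on a finger pad.
Only numpy, scipy, OpenCV 4.12 (cv2) and the standard library are available. Lean on these libraries where they do the work, as an engineer would, in place of code of your own. Each camera call takes 0.05 s, during which the arm holds its last target. There are 200 camera calls.

### The job

Load the large glass pattern plate, the one with the bar grip, into the light box: slide it along the panel, raised rim first, until the rim meets the stop and the sprung clips have ridden up over the rim and snapped down on the glass. Let go of it there, and leave the smaller plate with the round knob where it is.

Things in the scene. Friction and masses are not known exactly. Their poses are not given: they have to be found in the camera images.
- plate_grip (a point): Middle of the large plate's upright wooden bar grip: 20 mm thick (x), 50 long (y), top 20 mm above this point, plate's underside 32 mm below it. Plate 140 x 110 mm, 0.24 kg, loose, flat on the table: 5 mm glass, wooden rim 10 mm high and 14 long across its front (+x) end. From here the front edge is 120 mm ahead (+x), the rear edge 20 mm behind. z up.
- home (a point): Where plate_grip lies, same axes, when the plate is home on the fixed light box; +x is the slide-in direction. Panel 32 mm below, 170 mm wide, from 130 mm behind to 190 ahead; no side guides. Stop, 9 mm high, 120 mm ahead. Two 12 mm clip fingers, 26 mm off the middle, bear 86 mm ahead; tips turned up, begin 57 mm ahead, 17 above the panel. Set plate down with its grip over 70 mm behind home.
- clips (a joint): Lift (rad) of the two steel clip fingers on one sprung hinge bar across the light box's far end, 170 mm ahead of home, 24 mm above the panel. 0: at rest, 1 mm over the panel; 0.11: riding on the plate's rim; 0.05: snapped down behind the rim onto the 5 mm glass. They press with about 2 N in all; pushing the rim under takes 3 to 6 N and the smooth panel slides easily.
- small_plate_center (a point): Smaller plate, not to be used: loose glass pane 85 x 80 mm with wooden edging, flat on the table, with a round knob 28 mm across in its middle, 45 mm high in all. This point is half-way up, 22.5 mm above its underside.
Not all that is in view belongs to the job. Leave any turquoise look-alike of the part that bears plate_grip alone.

How it is judged:
By the outcome, as a careful person would: the job done as asked, in the order asked, and still so for the second after the job is handed in, with the robot touching nothing.
It also fails if it takes over 38 s, if anything falls off the work surface, if the arm or the gripper's body presses on something with over 40 N, if the wrist force passes 120 N, or if a joint passes its speed limit or range.

## Working session

There is one attempt and no reset: what is moved stays moved. The work goes in short steps, Python scripts to look and compute and a tool call to move; the robot and the scene stay as the last step left them, time stands still between calls to the robot, and variables do not carry over. Pictures are saved under pics/ and viewed, at most 12 in all, crops included, and the job is handed in when it is done.

Besides the shell and the picture viewer there is one more tool, called after "Call:" as name(argument=value, ...), one argument or row to a line, values as JSON. play_rows: Moves the arm, as the interface text tells. Its arguments: {"type":"object","properties":{"rows":{"type":"array"},"force":{"type":"number"}},"required":["rows"]}

```bash
mkdir -p pics; python3 - <<'E'
from rig import r
import cv2,numpy as np,pickle
for n in ["scene","top"]:
    f=r.grab_frame(n); pickle.dump(f,open(f"{n}.pkl","wb"))
    cv2.imwrite(f"pics/{n}0.png",f["pixels"][...,::-1]); print(n,f["fx"],f["dist"],np.round(f["pose"],3).tolist())
print(r.sense())
E
```

```text
scene 426.561415101997 [-0.00213239  0.          0.          0.          0.        ] [[0.867, 0.409, -0.285, 826.052], [0.498, -0.713, 0.494, -517.174], [-0.002, -0.57, -0.821, 924.354], [0.0, 0.0, 0.0, 1.0]]
top 377.57239740133684 [-0.07425967  0.          0.          0.          0.        ] [[-0.025, -0.986, 0.166, 323.19], [-0.999, 0.03, 0.031, -18.482], [-0.035, -0.165, -0.986, 1209.709], [0.0, 0.0, 0.0, 1.0]]
{'clock': 0.1, 'qpos': array([ 1.30359674e+00,  3.53549897e-01,  1.63403941e+00,  2.52070453e-05,
        1.15516561e+00, -2.40182132e-03]), 'qvel': array([ 0.00015579, -0.00095115, -0.00140582,  0.00015291, -0.00180645,
        0.00031781]), 'joint_efforts': array([ 1.18269811e-03, -6.06359911e+01, -3.42816961e+01,  1.32723549e-04,
        3.95367388e-03,  1.41432125e-05]), 'eef_pos': array([163.45872361, 602.83025798, 230.66355611]), 'tcp_rot': array([-3.14043045e+00, -2.58405996e-05,  2.87678468e+00]), 'contact_force': array([-0.04756845,  0.00972412,  0.2148701 ]), 'wrist_torque': array([-0.01409145,  0.0255753 , -0.0103117 ]), 'grasp_force': 0.0, 'opening': 0.9984934339585668}
```

View pics/scene0.png

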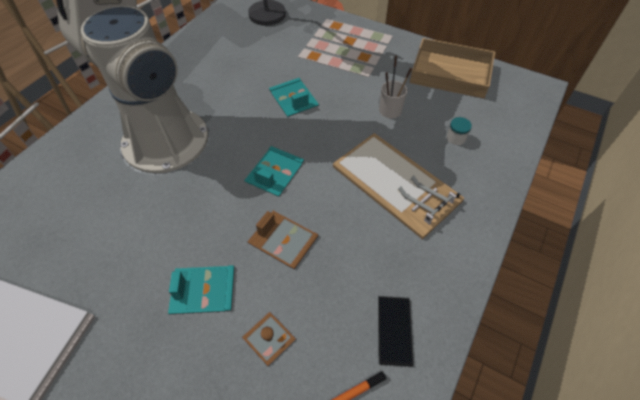

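View pics/top0.png

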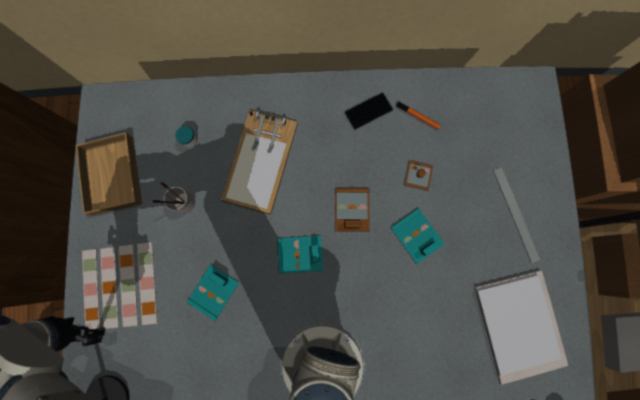

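The candidates in the top view are the wooden plate with a bar grip at (352,208), turquoise look-alikes at (300,253), (213,291) and (418,235), and the small knob plate at (419,174). The wooden one with the bar grip fits the description. The light box is at (262,160), with its clips at the far end (265,128). I'll confirm this in one enlarged crop.

```bash
python3 - <<'E'
import cv2,numpy as np,pickle
t=pickle.load(open("top.pkl","rb"))["pixels"];s=pickle.load(open("scene.pkl","rb"))["pixels"]
g=lambda im,u,v,w,h,k:cv2.resize(im[v:v+h,u:u+w],None,fx=k,fy=k,interpolation=cv2.INTER_CUBIC)
a=np.hstack([g(t,210,95,100,130,3) if 0 else g(t,215,100,100,75*2-30,4)[:480],g(t,320,175,66,80,6)[:480]])
b=g(s,235,125,240,150,3)
cv2.imwrite("pics/c1.png",a[...,::-1]);cv2.imwrite("pics/c2.png",b[...,::-1]);print(a.shape,b.shape)
E
```

```text
(480, 796, 3) (450, 720, 3)
```

View pics/c1.png

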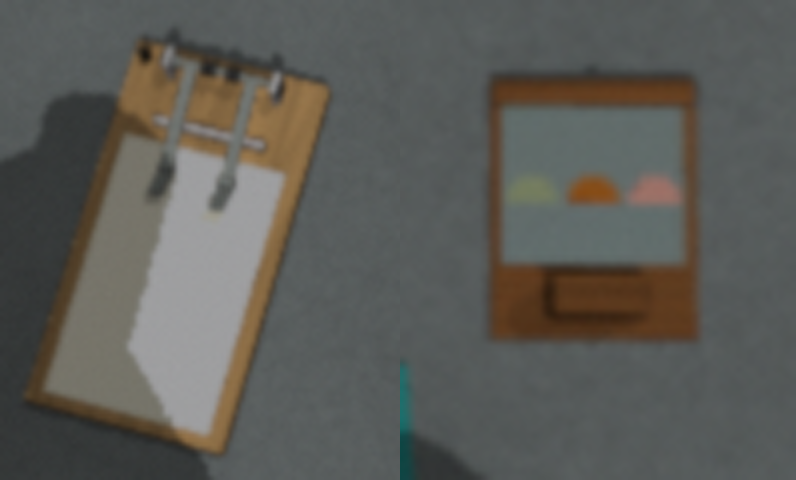

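View pics/c2.png

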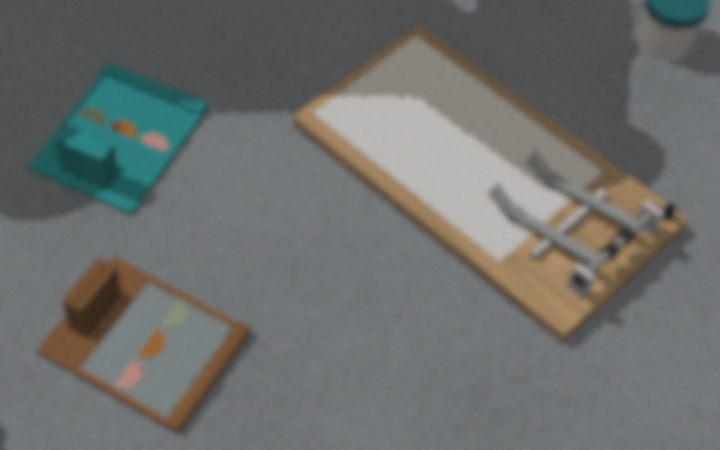

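Confirmed: the plate is brown wood with an upright bar grip at the rear and its rim facing away from the robot. The light box has its fingers at the far end. I'll fit both poses from the corner pixels in the two views.

```bash
cat >h.py <<'E'
import cv2,numpy as np
from scipy.optimize import least_squares
def K(f): return np.array([[f["fx"],0,f["cx"]],[0,f["fy"],f["cy"]],[0,0,1.]])
def proj(f,P):
    W=np.linalg.inv(f["pose"])
    return cv2.projectPoints(np.array(P,float),cv2.Rodrigues(W[:3,:3])[0],W[:3,3],K(f),np.array(f["dist"]))[0][:,0]
def fit(model,obs,x0,zfree=True):
    "obs: list of (frame, index list, pixels); pose x,y,z,yaw of model points"
    def tf(p): 
        c,s=np.cos(p[3]),np.sin(p[3]); return model@np.array([[c,s,0],[-s,c,0],[0,0,1]])+p[:3]
    def res(p):
        q=np.array([p[0],p[1],p[2] if zfree else x0[2],p[3]])
        return np.concatenate([(proj(f,tf(q)[i])-px).ravel() for f,i,px in obs])
    s=least_squares(res,x0,loss="soft_l1",x_scale=[10,10,10,.1]); return s.x,res(s.x)
E
python3 - <<'E'
from h import *; import pickle
t=pickle.load(open("top.pkl","rb"));s=pickle.load(open("scene.pkl","rb"))
c=lambda a,u,v,k,ox=0:np.array([[(x-ox+.5)/k-.5+u,(y+.5)/k-.5+v] for x,y in a])
# box: home frame, points order NL,NR,FR,FL, z=-32 panel
B=np.array([[-130,85,-32],[-130,-85,-32],[190,-85,-32],[190,85,-32.]])
i=[0,1,2,3]
p,e=fit(B,[(t,i,c([(27,398),(222,448),(328,85),(140,40)],215,100,4)),(s,i,c([(418,28),(297,116),(563,335),(686,222)],235,125,3))],[500,100,50,0.2])
print("home",p.round(3),e.round(1))
P=np.array([[120,55,-22],[120,-55,-22],[-20,-55,-27],[-20,55,-27.]])
p,e=fit(P,[(t,i,c([(490,75),(697,75),(697,340),(490,340)],320,175,6,400)),(s,i,c([(250,325),(178,428),(38,350),(115,258)],235,125,3))],[400,-100,32,0.],False)
print("plate",p.round(3),e.round(1))
E
```

```text
home [ 6.25041e+02  1.96635e+02  4.42230e+01 -2.96000e-01] [-1.1  0.  -0.2  1.3  0.6  0.3 -0.5 -0.4 -0.1 -0.7 -1.6  0.7  0.4  1.2
  0.8  0. ]
plate [ 4.31890e+02 -1.07265e+02  2.55950e+01 -3.10000e-02] [-0.3  0.2 -0.6  0.2 -0.  -0.4 -0.2 -0.5  0.5  0.4 -0.2  0.5 -0.7  0.2
 -0.5 -0.9]
```

```bash
cat >>h.py <<'E'
from scipy.spatial.transform import Rotation as Ro
def plan(target,yaw,n,st=None):
    "print n rows (tool-axis units) from measured pose to target xyz, tool down at yaw"
    from rig import r
    s=r.sense(); p=s["eef_pos"]; R=Ro.from_euler("xyz",s["tcp_rot"]); G=Ro.from_euler("xyz",[np.pi,0,yaw])
    w=(R.inv()*G).as_rotvec(); st=Ro.from_rotvec(w/n); d=(np.array(target)-p)/n
    print("at",p.round(1),s["tcp_rot"].round(3))
    for k in range(n):
        print((R.inv().apply(d)/40).round(2).tolist(),(np.degrees(w/n)/6).round(2).tolist()); R=R*st
E
python3 -c "
from h import *
plan([425,-105,280],1.54,20)"
```

```text
at [163.5 602.8 230.7] [-3.14  -0.     2.877]
[-0.55, -0.77, -0.06] [-0.0, 0.0, 0.64]
[-0.6, -0.73, -0.06] [-0.0, 0.0, 0.64]
[-0.64, -0.69, -0.06] [-0.0, 0.0, 0.64]
[-0.69, -0.64, -0.06] [-0.0, 0.0, 0.64]
[-0.73, -0.6, -0.06] [-0.0, 0.0, 0.64]
[-0.77, -0.55, -0.06] [-0.0, 0.0, 0.64]
[-0.8, -0.49, -0.06] [-0.0, 0.0, 0.64]
[-0.83, -0.44, -0.06] [-0.0, 0.0, 0.64]
[-0.86, -0.38, -0.06] [-0.0, 0.0, 0.64]
[-0.89, -0.32, -0.06] [-0.0, 0.0, 0.64]
[-0.91, -0.26, -0.06] [-0.0, 0.0, 0.64]
[-0.92, -0.2, -0.06] [-0.0, 0.0, 0.64]
[-0.93, -0.14, -0.06] [-0.0, 0.0, 0.64]
[-0.94, -0.08, -0.06] [-0.0, 0.0, 0.64]
[-0.94, -0.02, -0.06] [-0.0, 0.0, 0.64]
[-0.94, 0.05, -0.06] [-0.0, 0.0, 0.64]
[-0.94, 0.11, -0.06] [-0.0, 0.0, 0.64]
[-0.93, 0.17, -0.06] [-0.0, 0.0, 0.64]
[-0.91, 0.23, -0.06] [-0.0, 0.0, 0.64]
[-0.9, 0.29, -0.06] [-0.0, 0.0, 0.64]
```

Call:
play_rows(
  rows=[
    {"dp": [-0.55, -0.77, -0.06], "turn": [0, 0, 0.64], "fingers": 0},
    {"dp": [-0.6, -0.73, -0.06], "turn": [0, 0, 0.64], "fingers": 0},
    {"dp": [-0.64, -0.69, -0.06], "turn": [0, 0, 0.64], "fingers": 0},
    {"dp": [-0.69, -0.64, -0.06], "turn": [0, 0, 0.64], "fingers": 0},
    {"dp": [-0.73, -0.6, -0.06], "turn": [0, 0, 0.64], "fingers": 0},
  ],
)

```text
clock: 0.52
eef_pos: [229.0, 424.3, 242.9]
tcp_rot: [-3.141, 0.0, 2.539]
contact_force: [-0.3, -0.7, 0.2]
opening: 1.0
grasp_force: 0.0
```

Call:
play_rows(
  rows=[
    {"dp": [-0.77, -0.55, -0.06], "turn": [0, 0, 0.64], "fingers": 0},
    {"dp": [-0.8, -0.49, -0.06], "turn": [0, 0, 0.64], "fingers": 0},
    {"dp": [-0.83, -0.44, -0.06], "turn": [0, 0, 0.64], "fingers": 0},
    {"dp": [-0.86, -0.38, -0.06], "turn": [0, 0, 0.64], "fingers": 0},
    {"dp": [-0.89, -0.32, -0.06], "turn": [0, 0, 0.64], "fingers": 0},
  ],
)

```text
clock: 0.93
eef_pos: [294.0, 247.6, 255.3]
tcp_rot: [-3.142, 0.0, 2.204]
contact_force: [0.6, -0.1, -0.0]
opening: 0.995
grasp_force: 0.0
```

Call:
play_rows(
  rows=[
    {"dp": [-0.91, -0.26, -0.06], "turn": [0, 0, 0.64], "fingers": 0},
    {"dp": [-0.92, -0.2, -0.06], "turn": [0, 0, 0.64], "fingers": 0},
    {"dp": [-0.93, -0.14, -0.06], "turn": [0, 0, 0.64], "fingers": 0},
    {"dp": [-0.94, -0.08, -0.06], "turn": [0, 0, 0.64], "fingers": 0},
    {"dp": [-0.94, -0.02, -0.06], "turn": [0, 0, 0.64], "fingers": 0},
  ],
)

```text
clock: 1.35
eef_pos: [359.1, 70.7, 267.5]
tcp_rot: [3.141, 0.0, 1.868]
contact_force: [1.0, 0.7, 0.0]
opening: 1.0
grasp_force: 0.0
```

Call:
play_rows(
  rows=[
    {"dp": [-0.94, 0.05, -0.06], "turn": [0, 0, 0.64], "fingers": 0},
    {"dp": [-0.94, 0.11, -0.06], "turn": [0, 0, 0.64], "fingers": 0},
    {"dp": [-0.93, 0.17, -0.06], "turn": [0, 0, 0.64], "fingers": 0},
    {"dp": [-0.91, 0.23, -0.06], "turn": [0, 0, 0.64], "fingers": 0},
    {"dp": [-0.9, 0.29, -0.06], "turn": [0, 0, 0.64], "fingers": 0},
  ],
)

```text
clock: 1.77
eef_pos: [423.5, -106.9, 279.3]
tcp_rot: [3.142, -0.0, 1.533]
contact_force: [1.0, 1.6, 0.0]
opening: 1.004
grasp_force: 0.0
```

```bash
python3 - <<'E'
from h import *; from rig import r; import pickle
f=r.grab_frame("wrist"); f=r.grab_frame("wrist"); pickle.dump(f,open("w1.pkl","wb"))
cv2.imwrite("pics/w1.png",f["pixels"][...,::-1]); print(f["fx"],np.round(f["pose"],2).tolist())
s=r.sense();print(s["clock"],s["eef_pos"],s["tcp_rot"],s["contact_force"])
m=lambda p,x:[p[0]+np.cos(p[3])*x[0]-np.sin(p[3])*x[1],p[1]+np.sin(p[3])*x[0]+np.cos(p[3])*x[1],p[2]+x[2]]
P=[431.9,-107.3,32,-.031]
print(proj(f,[m(P,x) for x in [[120,55,-22],[120,-55,-22],[-20,-55,-27],[-20,55,-27],[10,25,20],[10,-25,20],[-10,-25,20],[-10,25,20]]]).round())
E
```

```text
350.17758160786593 [[1.0, -0.04, -0.01, 428.56], [-0.04, -0.95, -0.32, -30.69], [0.0, 0.32, -0.95, 422.0], [0.0, 0.0, 0.0, 1.0]]
1.8667 [ 425.06652192 -109.20717359  279.57656867] [3.14019932e+00 1.69269431e-03 1.52957667e+00] [ 0.18546578  0.70901938 -0.28526612]
[[431. 105.]
 [425. 196.]
 [312. 196.]
 [310. 105.]
 [338. 137.]
 [338. 183.]
 [319. 183.]
 [319. 137.]]
```

View pics/w1.png

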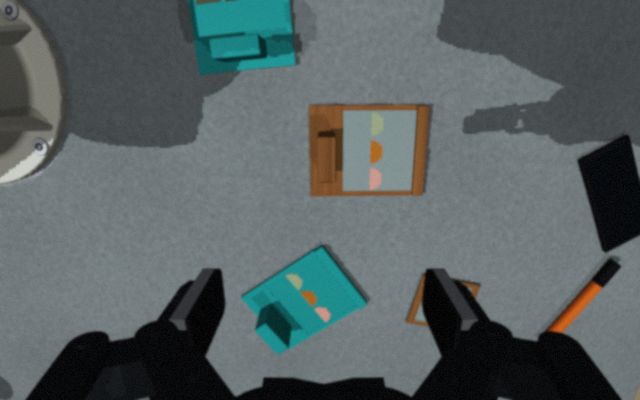

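The wrist view shows the brown plate with corners (432,104), (425,195), (311,196) and (309,105), within 1 px of the prediction. I'll descend.

```bash
python3 -c "
from h import *
plan([432,-107.3,17],1.54,8)"
```

```text
at [ 425.1 -109.2  279.6] [3.14e+00 2.00e-03 1.53e+00]
[0.01, 0.02, 0.82] [0.0, 0.0, -0.01]
[0.01, 0.02, 0.82] [0.0, 0.0, -0.01]
[0.01, 0.02, 0.82] [0.0, 0.0, -0.01]
[0.01, 0.02, 0.82] [0.0, 0.0, -0.01]
[0.01, 0.02, 0.82] [0.0, 0.0, -0.01]
[0.01, 0.02, 0.82] [0.0, 0.0, -0.01]
[0.01, 0.02, 0.82] [0.0, 0.0, -0.01]
[0.01, 0.02, 0.82] [0.0, 0.0, -0.01]
```

Call:
play_rows(
  rows=[
    {"dp": [0.01, 0.02, 0.9], "turn": [0, 0, -0.02], "fingers": 0},
    {"dp": [0.01, 0.02, 0.9], "turn": [0, 0, -0.02], "fingers": 0},
    {"dp": [0.01, 0.02, 0.9], "turn": [0, 0, -0.02], "fingers": 0},
    {"dp": [0.01, 0.03, 0.9], "turn": [0, 0, -0.02], "fingers": 0},
    {"dp": [0.01, 0.03, 0.9], "turn": [0, 0, -0.02], "fingers": 0},
  ],
)

```text
clock: 2.28
eef_pos: [427.9, -102.4, 97.9]
tcp_rot: [3.141, -0.0, 1.547]
contact_force: [1.0, 0.3, -0.3]
opening: 1.003
grasp_force: 0.0
```

Call:
play_rows(
  rows=[
    {"dp": [0, 0.03, 0.8], "turn": [0, 0, 0], "fingers": 0},
    {"dp": [0, 0.02, 0.6], "turn": [0, 0, 0], "fingers": 0.3},
    {"dp": [0, 0, 0.4], "turn": [0, 0, 0], "fingers": 0.3},
    {"dp": [0, 0, 0.25], "turn": [0, 0, 0], "fingers": 0.3},
    {"dp": [0, 0, 0], "turn": [0, 0, 0], "fingers": 0.3},
  ],
)

```text
clock: 2.7
eef_pos: [428.9, -102.3, 15.6]
tcp_rot: [-3.138, -0.001, 1.547]
contact_force: [-0.9, -0.2, 0.5]
opening: 0.701
grasp_force: 0.0
```

```bash
python3 - <<'E'
from h import *; from rig import r
f=r.grab_frame("wrist"); cv2.imwrite("pics/w2.png",f["pixels"][...,::-1])
s=r.sense();print(s["clock"],s["eef_pos"],s["tcp_rot"],s["contact_force"],s["opening"])
E
```

```text
2.75 [ 429.68159202 -102.58291621   16.78924882] [-3.13958921e+00 -4.77059787e-04  1.54735272e+00] [ 0.01833626 -0.99564635 -0.78642128] 0.6971504332839379
```

View pics/w2.png

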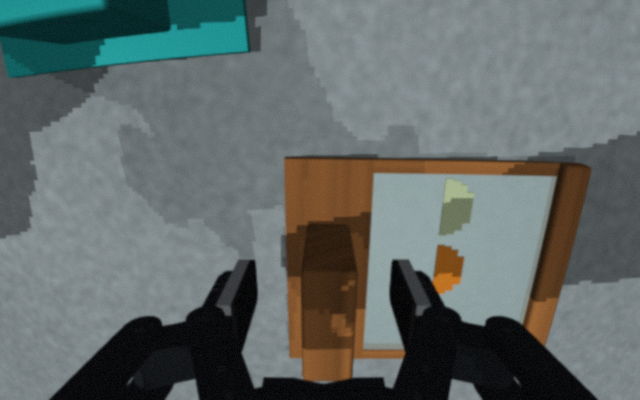

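The bar grip (302–357, 225–380) sits between the open fingers at x≈245 and x≈400. I'll correct about 4.5 mm along the grip and close.

Call:
play_rows(
  rows=[
    {"dp": [-0.11, 0.05, 0], "turn": [0, 0, 0], "fingers": 0.3},
    {"dp": [0, 0, 0], "turn": [0, 0, 0.04], "fingers": 1},
    {"dp": [0, 0, 0], "turn": [0, 0, 0], "fingers": 1},
    {"dp": [0, 0, 0], "turn": [0, 0, 0], "fingers": 1},
    {"dp": [0, 0, 0], "turn": [0, 0, 0], "fingers": 1},
  ],
  force=50,
)

```text
clock: 3.17
eef_pos: [432.7, -107.7, 18.2]
tcp_rot: [3.14, 0.0, 1.542]
contact_force: [-1.5, -0.6, 9.0]
opening: 0.232
grasp_force: 49.3
```

Call:
play_rows(
  rows=[
    {"dp": [0, 0, 0], "turn": [0, 0, 0], "fingers": 1},
    {"dp": [0, 0, 0], "turn": [0, 0, 0], "fingers": 1},
    {"dp": [0, 0, -0.3], "turn": [0, 0, 0], "fingers": 1},
    {"dp": [0, 0, -0.6], "turn": [0, 0, 0], "fingers": 1},
    {"dp": [0, 0, -0.9], "turn": [0, 0, 0], "fingers": 1},
  ],
)

```text
clock: 3.58
eef_pos: [430.0, -106.9, 88.3]
tcp_rot: [-3.136, -0.001, 1.543]
contact_force: [0.6, -0.1, -2.3]
opening: 0.228
grasp_force: 49.4
```

Call:
play_rows(
  rows=[
    {"dp": [0, 0, -0.9], "turn": [0, 0, 0], "fingers": 1},
    {"dp": [0, 0, -0.7], "turn": [0, 0, 0], "fingers": 1},
    {"dp": [0, 0, -0.3], "turn": [0, 0, 0], "fingers": 1},
    {"dp": [0, 0, 0], "turn": [0, 0, 0], "fingers": 1},
    {"dp": [0, 0, 0], "turn": [0, 0, 0], "fingers": 1},
  ],
)

```text
clock: 4.0
eef_pos: [432.3, -107.5, 165.6]
tcp_rot: [3.14, 0.0, 1.543]
contact_force: [-0.4, -1.6, -2.6]
opening: 0.23
grasp_force: 49.4
```

```bash
python3 - <<'E'
from h import *; from rig import r
f=r.grab_frame("wrist"); cv2.imwrite("pics/w3.png",f["pixels"][...,::-1])
import pickle; pickle.dump(f,open("w3.pkl","wb"))
s=r.sense();print(s["clock"],s["eef_pos"],s["tcp_rot"],s["contact_force"],s["opening"])
# where to go: 70+10 behind home, high
H=[625,196.6,44.2,-.296]
c,q=np.cos(H[3]),np.sin(H[3])
plan([H[0]-110*c,H[1]-110*q,135],np.pi/2+H[3],9)
E
```

```text
4.05 [ 431.58133281 -107.33666114  164.64232506] [-3.14088073e+00 -1.32736354e-04  1.54265533e+00] [ 7.19823501e-01  2.75878840e-04 -3.01140490e+00] 0.22915283509145462
at [ 431.6 -107.3  164.6] [-3.141 -0.     1.543]
[0.94, 0.22, 0.08] [-0.0, -0.0, 0.28]
[0.95, 0.19, 0.08] [-0.0, -0.0, 0.28]
[0.95, 0.16, 0.08] [-0.0, -0.0, 0.28]
[0.96, 0.13, 0.08] [-0.0, -0.0, 0.28]
[0.96, 0.11, 0.08] [-0.0, -0.0, 0.28]
[0.96, 0.08, 0.08] [-0.0, -0.0, 0.28]
[0.96, 0.05, 0.08] [-0.0, -0.0, 0.28]
[0.96, 0.02, 0.08] [-0.0, -0.0, 0.28]
[0.96, -0.01, 0.08] [-0.0, -0.0, 0.28]
```

View pics/w3.png

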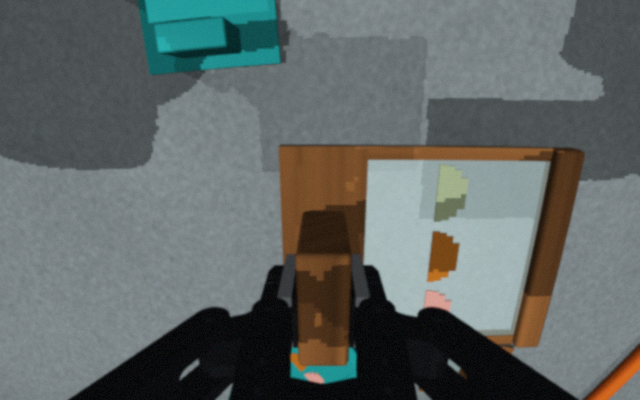

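The plate is held level, with its bar between the pads at (297–350, 210–360). I'll carry it over the rear of the light box.

Call:
play_rows(
  rows=[
    {"dp": [0.94, 0.22, 0], "turn": [0, 0, 0.28], "fingers": 1},
    {"dp": [0.95, 0.19, 0], "turn": [0, 0, 0.28], "fingers": 1},
    {"dp": [0.95, 0.16, 0], "turn": [0, 0, 0.28], "fingers": 1},
    {"dp": [0.96, 0.13, 0], "turn": [0, 0, 0.28], "fingers": 1},
    {"dp": [0.96, 0.11, 0], "turn": [0, 0, 0.28], "fingers": 1},
  ],
)

```text
clock: 4.47
eef_pos: [479.9, 81.1, 163.3]
tcp_rot: [-3.138, 0.001, 1.394]
contact_force: [1.3, -0.8, -1.7]
opening: 0.23
grasp_force: 49.4
```

Call:
play_rows(
  rows=[
    {"dp": [0.96, 0.08, 0], "turn": [0, 0, 0.28], "fingers": 1},
    {"dp": [0.96, 0.05, 0], "turn": [0, 0, 0.28], "fingers": 1},
    {"dp": [0.96, 0.02, 0], "turn": [0, 0, 0.28], "fingers": 1},
    {"dp": [0.96, 0, 0], "turn": [0, 0, 0.28], "fingers": 1},
    {"dp": [0, 0, 0], "turn": [0, 0, 0], "fingers": 1},
  ],
)

```text
clock: 4.88
eef_pos: [521.3, 233.9, 163.3]
tcp_rot: [-3.141, -0.002, 1.28]
contact_force: [0.1, -0.2, -1.6]
opening: 0.228
grasp_force: 49.4
```

```bash
python3 - <<'E'
from h import *; from rig import r
f=r.grab_frame("wrist"); f=r.grab_frame("wrist"); 
import pickle; pickle.dump(f,open("w4.pkl","wb"))
s=r.sense();print(s["clock"],s["eef_pos"],s["tcp_rot"],s["contact_force"],s["opening"])
m=lambda p,x:[p[0]+np.cos(p[3])*x[0]-np.sin(p[3])*x[1],p[1]+np.sin(p[3])*x[0]+np.cos(p[3])*x[1],p[2]+x[2]]
H=[625,196.6,44.2,-.296]
im=f["pixels"][...,::-1].copy()
pp=proj(f,[m(H,x) for x in [[-130,85,-32],[190,85,-32],[190,-85,-32],[57,32,-15],[57,20,-15],[57,-20,-15],[57,-32,-15],[120,55,-23],[120,-55,-23]]]);print(pp.round())
cv2.imwrite("pics/w4.png",im)
E
```

```text
4.9833 [519.13904895 229.13974538 162.80927344] [-3.13867292e+00  2.54757567e-03  1.28143154e+00] [-1.02992466 -0.49139736 -2.48430272] 0.22432244246803268
[[301.  85.]
 [666.  98.]
 [620. 271.]
 [529. 157.]
 [527. 171.]
 [518. 216.]
 [516. 229.]
 [598. 130.]
 [570. 249.]]
```

View pics/w4.png

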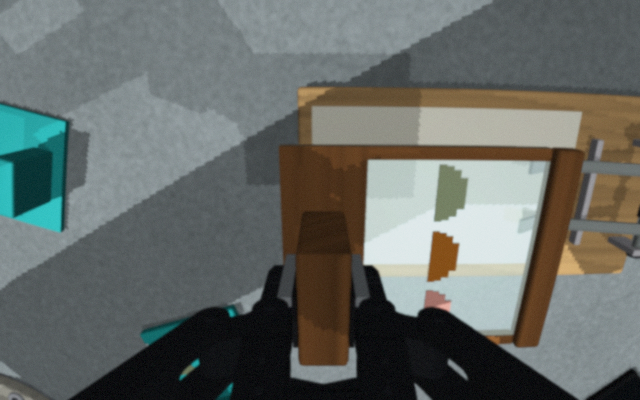

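The wrist view shows the held plate above the box. The box's left edge runs (301,87)→(640,94), its far-right corner is at (622,270), and the clip fingers are at v≈168 and v≈226. I'll refine both yaws and the lateral offset from the edges.

```bash
python3 - <<'E'
from h import *; import pickle
f=pickle.load(open("w4.pkl","rb")); im=f["pixels"].astype(float)
sat=cv2.GaussianBlur(im[...,0]-im[...,2],(5,5),0)
def edge(cols,a,b):
    o=[]
    for u in cols:
        g=np.diff(sat[a:b,u]); k=g.argmax()
        d=(0.5*(g[k-1]-g[k+1])/(g[k-1]-2*g[k]+g[k+1]) if 0<k<len(g)-1 else 0)
        o.append((u,a+k+.5+d))
    return np.array(o)
B=edge(range(310,636,25),70,110); P=edge(range(295,560,30),132,160)
print(B.round(1).tolist());print(P.round(1).tolist())
def back(px,z):
    n=cv2.undistortPoints(px.reshape(-1,1,2),K(f),np.array(f["dist"]))[:,0]
    d=np.c_[n,np.ones(len(n))]@f["pose"][:3,:3].T; o=f["pose"][:3,3]
    return o+d*((z-o[2])/d[:,2])[:,None]
tcp=np.array([519.1,229.1])
for nm,px,zs in (("box",B,(10,12.2,14)),("plate",P,(150,))):
    for z in zs:
        w=back(px,z)[:,:2]; a,b=np.polyfit(w[:,0],w[:,1],1); y=np.arctan(a)
        n=np.array([-np.sin(y),np.cos(y)])
        print(nm,z,"yaw",y.round(4),"lateral from TCP",((w-tcp)@n).mean().round(1), "res",(w[:,1]-a*w[:,0]-b).std().round(2))
E
```

```text
[[310.0, 86.4], [335.0, 86.3], [360.0, 86.5], [385.0, 86.9], [410.0, 87.3], [435.0, 87.8], [460.0, 88.4], [485.0, 89.0], [510.0, 89.8], [535.0, 90.7], [560.0, 91.7], [585.0, 93.0], [610.0, 94.4], [635.0, 95.9]]
[[295.0, 145.0], [325.0, 145.6], [355.0, 146.0], [385.0, 146.0], [415.0, 146.2], [445.0, 146.6], [475.0, 146.8], [505.0, 147.2], [535.0, 147.8]]
box 10 yaw -0.293 lateral from TCP 83.5 res 0.05
box 12.2 yaw -0.293 lateral from TCP 83.5 res 0.05
box 14 yaw -0.293 lateral from TCP 83.5 res 0.05
plate 150 yaw -0.2923 lateral from TCP 58.0 res 0.1
```

Plate and box are parallel to within 0.001 rad. I'll shift laterally by −4.5 mm and forward 33 mm, to 78 mm behind home, then lower in small steps while watching the force.

Call:
play_rows(
  rows=[
    {"dp": [-0.06, 0.42, 0.4], "turn": [0, 0, 0], "fingers": 1},
    {"dp": [-0.05, 0.4, 0.8], "turn": [0, 0, 0], "fingers": 1},
    {"dp": [0, 0, 0.9], "turn": [0, 0, 0], "fingers": 1},
    {"dp": [0, 0, 0.6], "turn": [0, 0, 0], "fingers": 1},
    {"dp": [0, 0, 0.3], "turn": [0, 0, 0], "fingers": 1},
  ],
)

```text
clock: 5.4
eef_pos: [547.2, 211.8, 40.7]
tcp_rot: [-3.136, 0.005, 1.277]
contact_force: [-1.5, 0.1, -1.8]
opening: 0.228
grasp_force: 49.5
```

Call:
play_rows(
  rows=[
    {"dp": [0, 0, 0], "turn": [0, 0, 0], "fingers": 1},
    {"dp": [0, 0, 0.05], "turn": [0, 0, 0], "fingers": 1},
    {"dp": [0, 0, 0.05], "turn": [0, 0, 0], "fingers": 1},
    {"dp": [0, 0, 0], "turn": [0, 0, 0], "fingers": 1},
  ],
)

```text
clock: 5.73
eef_pos: [551.3, 214.8, 42.5]
tcp_rot: [3.14, -0.001, 1.279]
contact_force: [-0.4, 0.2, -2.0]
opening: 0.224
grasp_force: 49.5
```

```bash
python3 - <<'E'
from h import *; from rig import r
F=[r.sense()]
f=r.grab_frame("wrist");s=r.sense();H=[625,196.6,44.2,-.293]
c,q=np.cos(H[3]),np.sin(H[3]);d=s["eef_pos"][:2]-H[:2]
print(s["clock"],s["eef_pos"],s["tcp_rot"],s["contact_force"],"along",d@[c,q],"lat",d@[-q,c])
E
```

```text
5.7833 [551.27454352 214.92233347  42.63752646] [ 3.13981868e+00 -1.35902513e-03  1.27894688e+00] [-0.04562408 -0.72693694 -2.09152448] along -75.87536361076911 lat -3.752337126392592
```

Call:
play_rows(
  rows=[
    {"dp": [0, 0, 0.07], "turn": [0, 0, 0], "fingers": 1},
    {"dp": [0, 0, 0.07], "turn": [0, 0, 0], "fingers": 1},
    {"dp": [0, 0, 0.05], "turn": [0, 0, 0], "fingers": 1},
    {"dp": [0, 0, 0], "turn": [0, 0, 0], "fingers": 1},
  ],
)

```text
clock: 6.12
eef_pos: [551.2, 215.0, 36.2]
tcp_rot: [3.14, -0.001, 1.279]
contact_force: [-6.7, -2.7, 23.6]
opening: 0.224
grasp_force: 53.2
```

Call:
play_rows(
  rows=[
    {"dp": [0, 0, 0.03], "turn": [0, 0, 0], "fingers": 1},
    {"dp": [0, 0, 0], "turn": [0, 0, 0], "fingers": 1},
  ],
)

```text
clock: 6.28
eef_pos: [551.2, 215.0, 36.1]
tcp_rot: [3.14, -0.001, 1.279]
contact_force: [-11.2, -4.4, 37.0]
opening: 0.228
grasp_force: 55.1
```

Call:
play_rows(
  rows=[
    {"dp": [0, 0, 0.03], "turn": [0, 0, 0], "fingers": 1},
    {"dp": [0, 0, 0], "turn": [0, 0, 0], "fingers": 1},
  ],
)

```text
clock: 6.45
eef_pos: [551.2, 215.0, 36.1]
tcp_rot: [3.14, -0.001, 1.279]
contact_force: [-15.2, -5.6, 50.6]
opening: 0.226
grasp_force: 57.0
```

Call:
play_rows(
  rows=[
    {"dp": [0, 0, -0.06], "turn": [0, 0, 0], "fingers": 1},
    {"dp": [0, 0, -0.05], "turn": [0, 0, 0], "fingers": 1},
    {"dp": [0, 0, 0], "turn": [0, 0, 0], "fingers": 1},
  ],
)

```text
clock: 6.7
eef_pos: [550.8, 214.8, 36.3]
tcp_rot: [3.141, -0.001, 1.279]
contact_force: [0.3, 1.2, -0.4]
opening: 0.224
grasp_force: 49.8
```

```bash
python3 - <<'E'
from h import *; from rig import r; import pickle
f=r.grab_frame("wrist");g=r.grab_frame("scene");t=r.grab_frame("top");s=r.sense()
pickle.dump((f,g,t),open("w5.pkl","wb"))
print(s["clock"],s["eef_pos"],s["tcp_rot"],s["contact_force"])
a=cv2.resize(f["pixels"][100:400,240:640],(533,400))
b=np.vstack([cv2.resize(g["pixels"][120:245,320:485],(264,200)),cv2.resize(t["pixels"][95:220,200:365],(264,200))])
cv2.imwrite("pics/w5.png",np.hstack([a,b])[...,::-1])
E
```

```text
6.85 [550.78695386 214.7878441   36.21222686] [ 3.14113890e+00 -3.59317594e-04  1.27888323e+00] [-2.72165191 -0.04649427 10.14154614]
```

View pics/w5.png

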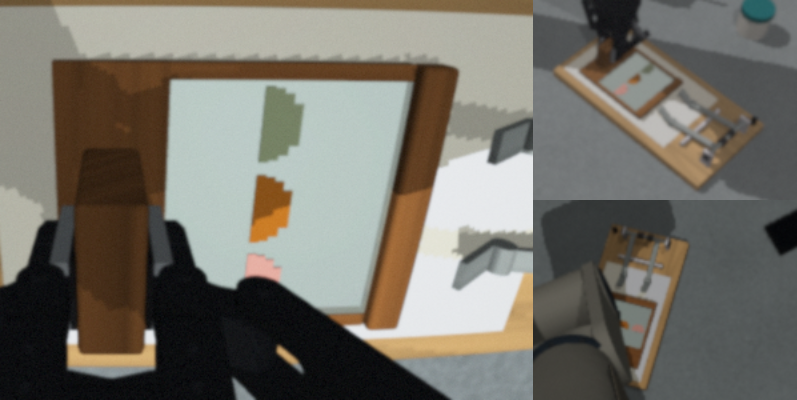

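The plate lies flat on the panel (so z≈18), centred, with its rim (440,65)–(380,325) short of the clip tips at (495,160) and (460,285). I'll slide it in.

Call:
play_rows(
  rows=[
    {"dp": [0, 0.1, 0], "turn": [0, 0, 0], "fingers": 1},
    {"dp": [0, 0.15, 0], "turn": [0, 0, 0], "fingers": 1},
    {"dp": [0, 0.15, 0], "turn": [0, 0, 0], "fingers": 1},
    {"dp": [0, 0.15, 0], "turn": [0, 0, 0], "fingers": 1},
    {"dp": [0, 0.1, 0], "turn": [0, 0, 0], "fingers": 1},
  ],
)

```text
clock: 7.27
eef_pos: [575.5, 207.5, 36.2]
tcp_rot: [-3.141, -0.0, 1.279]
contact_force: [-9.4, 3.7, 15.0]
opening: 0.228
grasp_force: 52.0
```

Call:
play_rows(
  rows=[
    {"dp": [0, 0.1, 0], "turn": [0, 0, 0], "fingers": 1},
    {"dp": [0, 0.15, 0], "turn": [0, 0, 0], "fingers": 1},
    {"dp": [0, 0.15, 0], "turn": [0, 0, 0], "fingers": 1},
    {"dp": [0, 0.15, 0], "turn": [0, 0, 0], "fingers": 1},
    {"dp": [0, 0.1, 0], "turn": [0, 0, 0], "fingers": 1},
  ],
)

```text
clock: 7.68
eef_pos: [600.1, 200.1, 36.2]
tcp_rot: [-3.141, -0.0, 1.279]
contact_force: [-8.1, 3.1, 13.6]
opening: 0.228
grasp_force: 51.7
```

Call:
play_rows(
  rows=[
    {"dp": [0, 0.08, 0], "turn": [0, 0, 0], "fingers": 1},
    {"dp": [0, 0.1, 0], "turn": [0, 0, 0], "fingers": 1},
    {"dp": [0, 0.1, 0], "turn": [0, 0, 0], "fingers": 1},
    {"dp": [0, 0.08, 0], "turn": [0, 0, 0], "fingers": 1},
  ],
)

```text
clock: 8.02
eef_pos: [613.8, 196.0, 36.2]
tcp_rot: [-3.141, -0.0, 1.279]
contact_force: [-7.0, 1.8, 12.5]
opening: 0.227
grasp_force: 51.6
```

Call:
play_rows(
  rows=[
    {"dp": [0, 0.05, 0], "turn": [0, 0, 0], "fingers": 1},
    {"dp": [0, 0.05, 0], "turn": [0, 0, 0], "fingers": 1},
    {"dp": [0, 0, 0], "turn": [0, 0, 0], "fingers": 1},
  ],
)

```text
clock: 8.27
eef_pos: [617.9, 194.8, 36.2]
tcp_rot: [-3.141, -0.0, 1.279]
contact_force: [-5.1, 1.6, 11.8]
opening: 0.223
grasp_force: 51.4
```

Call:
play_rows(
  rows=[
    {"dp": [0, 0.05, 0], "turn": [0, 0, 0], "fingers": 1},
    {"dp": [0, 0.05, 0], "turn": [0, 0, 0], "fingers": 1},
    {"dp": [0, 0, 0], "turn": [0, 0, 0], "fingers": 1},
  ],
)

```text
clock: 8.52
eef_pos: [621.7, 193.6, 36.2]
tcp_rot: [-3.141, -0.0, 1.279]
contact_force: [-4.8, 1.1, 11.2]
opening: 0.23
grasp_force: 51.4
```

```bash
python3 - <<'E'
from h import *; from rig import r
f=r.grab_frame("wrist");s=r.sense()
print(s["clock"],s["eef_pos"],s["contact_force"])
cv2.imwrite("pics/w6.png",cv2.resize(f["pixels"][110:310,340:640],(780,520),interpolation=cv2.INTER_CUBIC)[...,::-1])
E
```

```text
8.5667 [621.64619837 193.63217535  36.18640744] [-4.56621876  1.86424028 10.54477032]
```

View pics/w6.png

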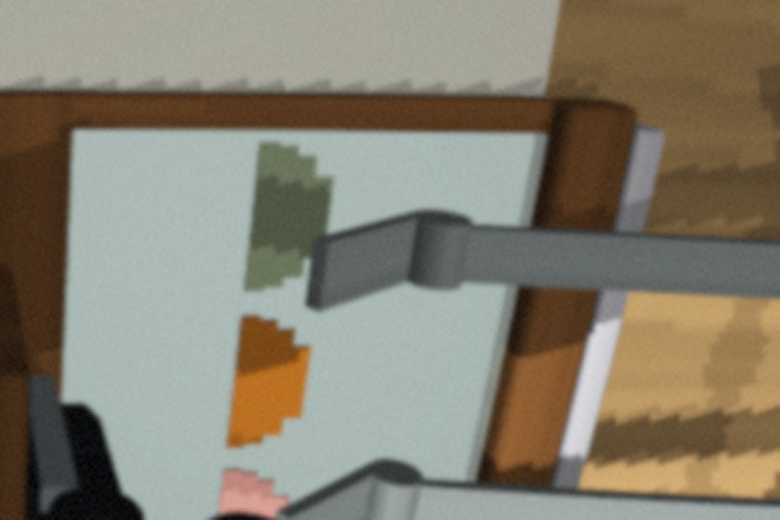

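The clip fingers bear on the glass behind the rim, at (430,250) and (390,490), and the rim is right at the stop (640,170). I'll push on until the stop answers with a force.

Call:
play_rows(
  rows=[
    {"dp": [0, 0.04, 0], "turn": [0, 0, 0], "fingers": 1},
    {"dp": [0, 0, 0], "turn": [0, 0, 0], "fingers": 1},
  ],
)

```text
clock: 8.73
eef_pos: [622.1, 193.4, 36.2]
tcp_rot: [-3.139, 0.0, 1.279]
contact_force: [-9.5, 3.1, 14.4]
opening: 0.226
grasp_force: 51.8
```

Call:
play_rows(
  rows=[
    {"dp": [0, 0.03, 0], "turn": [0, 0, 0], "fingers": 1},
    {"dp": [0, 0, 0], "turn": [0, 0, 0], "fingers": 1},
  ],
)

```text
clock: 8.9
eef_pos: [622.2, 193.4, 36.2]
tcp_rot: [-3.137, 0.001, 1.279]
contact_force: [-14.5, 5.1, 17.4]
opening: 0.227
grasp_force: 52.1
```

The stop is met: no more motion, and the force is rising. I'll relax the push, open partway so the fingers stay clear of the clip tips, and lift.

Call:
play_rows(
  rows=[
    {"dp": [0, -0.02, -0.02], "turn": [0, 0, 0], "fingers": 1},
    {"dp": [0, 0, 0], "turn": [0, 0, 0], "fingers": 0.7},
    {"dp": [0, 0, 0], "turn": [0, 0, 0], "fingers": 0.5},
    {"dp": [0, 0, 0], "turn": [0, 0, 0], "fingers": 0.5},
    {"dp": [0, 0, 0], "turn": [0, 0, 0], "fingers": 0.5},
  ],
)

```text
clock: 9.32
eef_pos: [623.7, 192.5, 36.1]
tcp_rot: [-3.142, 0.0, 1.279]
contact_force: [-0.5, -0.0, 0.6]
opening: 0.504
grasp_force: 0.0
```

Call:
play_rows(
  rows=[
    {"dp": [0, 0, -0.2], "turn": [0, 0, 0], "fingers": 0.5},
    {"dp": [0, 0, -0.5], "turn": [0, 0, 0], "fingers": 0.5},
    {"dp": [0, 0, -0.9], "turn": [0, 0, 0], "fingers": 0.5},
    {"dp": [0, 0, -0.9], "turn": [0, 0, 0], "fingers": 0.5},
    {"dp": [0, 0, -0.9], "turn": [0, 0, 0], "fingers": 0.5},
  ],
)

```text
clock: 9.73
eef_pos: [623.4, 192.3, 174.2]
tcp_rot: [-3.141, 0.0, 1.279]
contact_force: [0.6, -0.6, -0.3]
opening: 0.5
grasp_force: 0.0
```

Call:
play_rows(
  rows=[
    {"dp": [0, -0.5, -0.5], "turn": [0, 0, 0], "fingers": 0.5},
    {"dp": [0, -0.7, 0], "turn": [0, 0, 0], "fingers": 0.5},
    {"dp": [0, -0.3, 0], "turn": [0, 0, 0], "fingers": 0.5},
    {"dp": [0, 0, 0], "turn": [0, 0, 0], "fingers": 0.5},
    {"dp": [0, 0, 0], "turn": [0, 0, 0], "fingers": 0.5},
  ],
)

```text
clock: 10.15
eef_pos: [565.9, 209.9, 192.5]
tcp_rot: [3.141, 0.0, 1.28]
contact_force: [-0.0, -0.0, -0.0]
opening: 0.499
grasp_force: 0.0
```

```bash
python3 - <<'E'
from h import *; from rig import r
f=r.grab_frame("wrist");g=r.grab_frame("scene");s=r.sense()
print(s["clock"],s["eef_pos"],s["contact_force"],s["opening"])
a=cv2.resize(f["pixels"][50:300,300:640],(544,400),interpolation=cv2.INTER_CUBIC)
b=cv2.resize(g["pixels"][120:250,390:470],(246,400),interpolation=cv2.INTER_CUBIC)
cv2.imwrite("pics/w7.png",np.hstack([a,b])[...,::-1])
E
```

```text
10.25 [566.80941422 209.68616111 192.11417055] [ 0.28203488 -0.09414737 -0.03339229] 0.5016981090240256
```

View pics/w7.png

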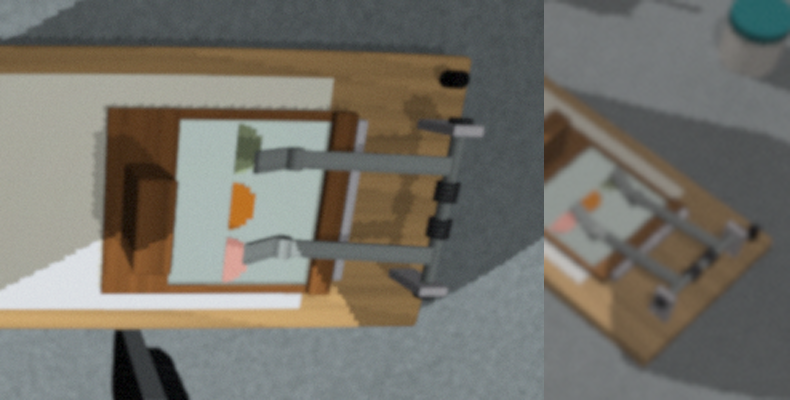

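The plate sits with its rim against the stop (345,200) and the clips on the glass behind the rim, at (290,158) and (285,248). It is square to the box and released, and the gripper is clear.

```bash
python3 -c "
from rig import r
print(r.sign_off())"
```

```text
the job is handed in; nothing more can be done
None
```

The large plate is loaded and the job handed in at about 10.3 s: the rim is against the stop, the clips are down on the glass, the gripper is clear, and the small plate was never touched. While setting the plate on the panel I pressed it down with up to about 51 N at the wrist (the wrist limit is 120 N) before backing off, and I saw no damage or shift.

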